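# Lock the food slicer's carriage with its pin

## Task

Make the food slicer safe for cleaning: slide its carriage all the way along the bed to the stop, so that the carriage's lug goes into the fork and the holes line up, then take the long lock pin from the wooden stand and push it down through fork and lug until its head is fully home against the fork. Leave it there, let go, and do not disturb the thumbscrew beside it or the other things on the counter.

Things in the scene. Friction and masses are not known exactly. Their poses are not given: they have to be found in the camera images.
- fork: dark steel fork fixed on the slicer's sloping bed: two 40 x 36 x 8 mm plates, 14 mm apart, joined by a web on the +x side, each with a 15 mm through hole. Origin: centre of the upper hole's mouth, on the upper plate's top face, 50 mm above the bed. z: hole axis, pointing out, square to the bed, leaning 32 deg from vertical to the bed's low side. x: level, the way the carriage slides to its stop. y: up the slope.
- carriage (a joint): position (m) of the slicer's aluminium carriage (tray 110 x 130 mm): 0 fully back, 0.11 at the hard stop, where its 10 mm thick lug lies midway in the fork's gap with its 15 mm hole in line with the fork's holes. Grows along the fork's +x. Stiff: about 3 N to move, and it stays where it is left.
- carriage_handle (a point): grip point of the carriage's handle: a round black post, 22 mm in diameter, 58 mm long, square to the bed (parallel to the fork's z). On the post's axis, 25 mm below its flat top and 33 mm above the tray. At the stop it lies 90 mm from the fork's hole along the fork's -x, 5 mm lower along z.
- pin_grip (a point): centre of the loose lock pin's head. The pin: steel stem 12 mm in diameter, 46 mm long with a 5 mm tapered foot; plain cylindrical black head 22 mm in diameter, 32 mm tall. z points from foot to head; this point is half-way up the head, 62 mm above the foot. It starts upright in a hole of the wooden stand, head resting on the stand's top; lift it 46 mm to clear.
- pin_seat (a point): centre of the flat underside of the lock pin's head, 16 mm below pin_grip and 46 mm above the foot; it coincides with the fork's origin when the pin is fully home. Same axes as pin_grip.
- stand: fixed wooden block 60 (x) x 130 (y) x 52 mm tall with two 15 mm holes 70 mm apart along its y; origin at the centre of its underside. The lock pin stands in one hole and the thumbscrew in the other, at random.
- thumbscrew_head (a point): not to be used: centre of the head of a short thumbscrew standing in the stand's other hole: flat black head 34 mm in diameter, only 10 mm tall (top 62 mm above the counter), stem 10 mm. Leave alone.
- mug: bystander: blue ceramic mug, 80 mm wide, 92 mm tall, origin at the centre of its underside. Leave alone.
- bottle: bystander: white plastic bottle, 60 mm wide, 170 mm tall, origin at the centre of its underside. Leave alone.
- jar: bystander: glass jar, 72 mm wide, 110 mm tall, origin at the centre of its underside. Leave alone.
- blade_guard (a point): highest point of the slicer's round steel blade guard, 140 mm wide and 10 mm thick, fixed along the bed's high edge, 70 mm above the bed; its plane holds the fork's x and z.

How it is judged:
On the way, in this order (a step that is already met when the one before it is completed fails the run):
1. the carriage is at its stop (within 3 mm) (value of joint carriage above 0.107 m), for 0.2 s.
2. the pin has entered the fork's hole, in line with it (distance between pin_seat and fork below 0.036 m and angle between the z axis of pin_seat and the z axis of fork, either way round below 0.2 rad).
At the end, for the whole second after the job is handed in: The carriage is at its stop (within 4 mm); the lock pin is through fork and lug, in line with the holes (within 0.12 rad), its head's underside within 2.5 mm of the fork's face and 4 mm of the hole's centre; it stays so (value of joint carriage above 0.106 m and distance between pin_seat and fork below 0.004 m and z of pin_seat in the frame of fork below 0.0025 m and angle between the z axis of pin_seat and the z axis of fork, either way round below 0.12 rad); the robot touches nothing.
It fails at once if the thumbscrew is disturbed (moved over 15 mm) (distance of thumbscrew_head from where it was at the start of the episode above 0.015 m).
It fails at once if the mug is shifted over 30 mm or tipped (distance of mug from where it was at the start of the episode above 0.03 m or angle between mug's own z axis and vertical above 0.4 rad).
It fails at once if the bottle is shifted over 30 mm or tipped (distance of bottle from where it was at the start of the episode above 0.03 m or angle between bottle's own z axis and vertical above 0.4 rad).
It fails at once if the jar is shifted over 30 mm or tipped (distance of jar from where it was at the start of the episode above 0.03 m or angle between jar's own z axis and vertical above 0.4 rad).
It also fails if it takes over 64 s, if anything falls off the work surface, if the arm or the gripper's body presses on something with over 40 N, if the wrist force passes 120 N, or if a joint passes its speed limit or range.

## Robot

A 6-joint arm with a two-finger parallel gripper is mounted at the origin on the work surface. World frame = base frame: x ahead of the robot, y to its left, z up, the work surface at z = 0. Lengths are in m, angles in rad, forces in N, time in s.
With the tool pointing down it reaches from about 0.225 to 0.875 m from the base axis. Payload 3.4 kg.
Tool frame: the origin (TCP) lies at the very end of the fingers, on their centre line; the grasp point (between the pads) lies 19 mm behind it; z points along the fingers, y is the direction in which the jaws open and shut (so a half turn about z gives the same grasp; the last joint's range is limited). The gripper opens to 85 mm and grips with 20 to 120 N. Pads are 22 mm wide; open, the fingers measure 114 mm over their backs; the gripper's body (76 mm by 85 mm) begins 54 mm behind the grasp point. The pads swing forward as they close: fully open they stand 13 mm farther back than shut.
Start: joints at [1.181, 0.276, 1.505, -0, 1.361, -0.121], TCP at [0.153, 0.554, 0.231] pointing down, gripper open.
Joint ranges: [-2.89, 2.89], [-0.75, 2.08], [0.22, 2.7], [-1.18, 4.32], [0.11, 2.71], [-2.7, 2.7]. Speed limits (rad/s): [2.57, 2.57, 3.14, 3.14, 3.14, 3.14].

## Interface

Orientations are given as a unit quaternion [w, x, y, z].
In Python, from rig import manip, eyes gives the robot as it stands. The module is installed in compiled form; this text tells all that it offers.
- The arm moves only by the tool servo_tool, never from a script. Its argument "deltas" is one flat list of numbers, 6 for each row, row after row: the shift along the tool's x, y, z in cm, then the turn, a rotation vector about the tool's x, y, z in degrees. A call has 1 to 20 rows; each row shifts and turns the pose as measured when the row begins, along the tool's axes as they then stand; what a row does not reach is not made up. A row lasts 1/10 s, in which the tool goes at most 50 mm and 8.59 degrees, less where a joint would pass 70% of its speed; a pose out of reach is approached as far as the arm can. A call with a gripper value outside its range is refused whole. "jaw" is the finger opening in cm, from 0 to 8.54, set as the call begins (left out, the last holds). The fingers move at their own pace and stop on an object; "grip_force" is the grip in N (left out, the last holds). Time passes only in rows, so rows that do not move let the fingers close. It gives the time, the measured TCP pose, the force and the opening at its end, in the units of the state.
- manip.get_state(): the state, without advancing time (a new reading comes with each control period).
- eyes.get_image(name): name is "scene" or "top" or "wrist"; returns (picture, depth): 420x560x3 uint8, red, green, blue; 420x560 float32, m along the optical axis (not along the pixel's ray), 0 where there is no reading.
- eyes.get_calibration(name): a dict with "camera_matrix" (3x3 intrinsics, pixels), "rvec" (rotation vector, rad) and "tvec" (3), from world to camera coordinates, as OpenCV has them. Camera axes: x right, y down, z forward; pixel columns grow to the right and rows downward; lengths in m; the calibration is good to about 2 mm. A picture is of the moment at which its call begins: read the wrist's pose just before it. get_calibration takes no time and is no camera call; for the wrist camera it gives the pose at the moment of the call.
- manip.sign_off(): hands the job in, once; it reports no verdict.
The state is a dict: "clock": time; "qpos": joint angles; "qd": joint speeds; "effort": joint torques, N m; "position": TCP position; "ee_rot": TCP orientation; "contact_force": force on the tool from outside, world axes, zero at the start; "moment": the same for the moment, N m; "width": finger opening in m.
Only numpy, scipy, OpenCV 4.12 (cv2) and the standard library are available. Lean on these libraries where they do the work, as an engineer would, in place of code of your own. Each camera call takes 0.05 s, during which the arm holds its last target.

## Working session

There is one attempt and no reset: what is moved stays moved. The work goes in short steps, Python scripts to look and compute and a tool call to move; the robot and the scene stay as the last step left them, time stands still between calls to the robot, and variables do not carry over. Pictures are saved under pics/ and viewed, and the job is handed in when it is done.

Besides the shell and the picture viewer there is one more tool, called after "Emit:" as name(argument=value, ...) on one line, values as JSON. servo_tool: Moves the arm, as the interface text tells. Its arguments: {"type":"object","properties":{"deltas":{"type":"array","items":{"type":"number"}},"jaw":{"type":"number"},"grip_force":{"type":"number"}},"required":["deltas"]}

```bash
ls; mkdir -p pics
python3 - <<'E'
from rig import manip, eyes
import cv2, numpy as np
for n in ("scene","top"):
    im,d=eyes.get_image(n); cv2.imwrite(f"pics/{n}0.png",im[...,::-1]); np.savez(f"pics/{n}0.npz",im=im,d=d)
    c=eyes.get_calibration(n); print(n,c)
print(manip.get_state())
E
```

```text
pics
scene {'camera_matrix': array([[438.2321249 ,   0.        , 278.01738042],
       [  0.        , 438.2321249 , 203.99203749],
       [  0.        ,   0.        ,   1.        ]]), 'rvec': array([ 2.21042329,  1.33319596, -0.43677803]), 'tvec': array([-0.26426955, -0.37477361,  1.74724278])}
top {'camera_matrix': array([[486.86104357,   0.        , 278.90813246],
       [  0.        , 486.86104357, 209.5135727 ],
       [  0.        ,   0.        ,   1.        ]]), 'rvec': array([ 2.07221982, -2.14670983,  0.23577448]), 'tvec': array([-0.02286848,  0.61703326,  1.18029984])}
{'clock': 0.1, 'qpos': array([ 1.18099003e+00,  2.76546387e-01,  1.50603426e+00, -3.96491070e-05,
        1.36071843e+00, -1.21010431e-01]), 'qd': array([-0.00049847, -0.00222422, -0.00323917,  0.00116139,  0.00031225,
        0.00129004]), 'effort': array([ 2.54240913e-03, -4.17697370e+01, -2.46405315e+01, -1.43814414e-04,
        5.90174212e-03,  2.34496378e-05]), 'position': array([0.15253979, 0.5538879 , 0.23050683]), 'ee_rot': array([-1.96800243e-04,  1.33989537e-01,  9.90982379e-01, -8.30433813e-04]), 'contact_force': array([ 0.23932663,  0.33911991, -0.64584313]), 'moment': array([-0.02671357,  0.00106559, -0.01767908]), 'width': 0.08480140702761416}
```

View pics/scene0.png

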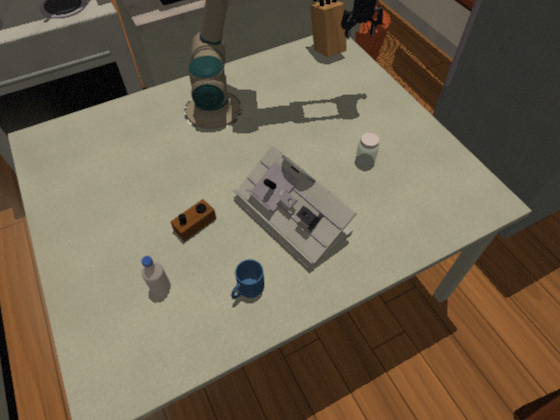

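View pics/top0.png

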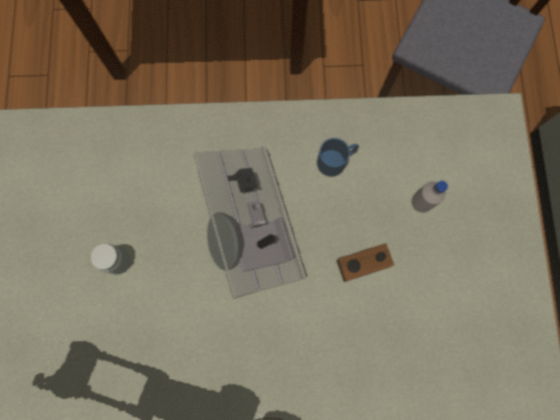

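The scene view shows the slicer in the middle (about 295,205), the stand at (193,218), the mug, bottle and jar. The top view shows the fork at about (246,180), the carriage handle at (267,241), and the stand with two heads at (354,265) and (380,257). I'll zoom in next.

```bash
cat > h.py <<'E'
import numpy as np, cv2
from rig import manip, eyes
from scipy.spatial.transform import Rotation as R
def cloud(d,c):
    K=c["camera_matrix"]; Rm=cv2.Rodrigues(np.array(c["rvec"]))[0]; t=np.array(c["tvec"]).ravel()
    v,u=np.mgrid[:d.shape[0],:d.shape[1]]
    P=np.stack([(u-K[0,2])/K[0,0]*d,(v-K[1,2])/K[1,1]*d,d],-1)
    return (P-t)@Rm
def proj(p,c):
    return cv2.projectPoints(np.atleast_2d(p).astype(float),np.array(c["rvec"]),np.array(c["tvec"]),c["camera_matrix"],None)[0][:,0]
def crop(im,u0,u1,v0,v1,s,name):
    cv2.imwrite(name,cv2.resize(im[v0:v1,u0:u1,::-1],None,fx=s,fy=s,interpolation=cv2.INTER_CUBIC))
E
python3 - <<'E'
from h import *
z=np.load("pics/top0.npz"); crop(z["im"],190,400,140,300,3.7,"pics/topz.png")
X=cloud(z["d"],eyes.get_calibration("top"))
for n,(u,v) in dict(thumbA=(354,265),thumbB=(380,257),stand=(367,261),handle=(267,241),fork=(246,180),mug=(334,150),bottle=(440,187),jar=(104,257),bedc=(215,170),bedlow=(275,180),guard=(225,241),table=(300,380)).items(): print(n,X[v,u].round(3))
z=np.load("pics/scene0.npz"); crop(z["im"],160,370,130,280,3.7,"pics/scenez.png")
E
```

```text
thumbA [ 0.468 -0.228  0.062]
thumbB [ 0.483 -0.29   0.083]
stand [ 0.478 -0.264  0.047]
handle [ 0.524 -0.013  0.145]
fork [0.686 0.036 0.105]
mug [ 0.793 -0.204  0.005]
bottle [ 0.635 -0.428  0.17 ]
jar [0.504 0.384 0.107]
bedc [0.713 0.113 0.112]
bedlow [ 0.699 -0.037  0.051]
guard [0.525 0.085 0.161]
table [ 0.191 -0.083  0.001]
```

View pics/topz.png

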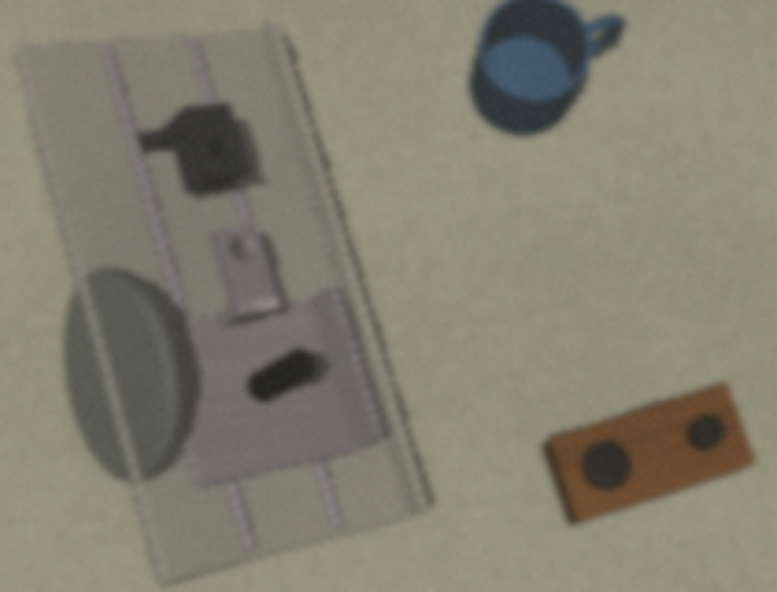

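View pics/scenez.png

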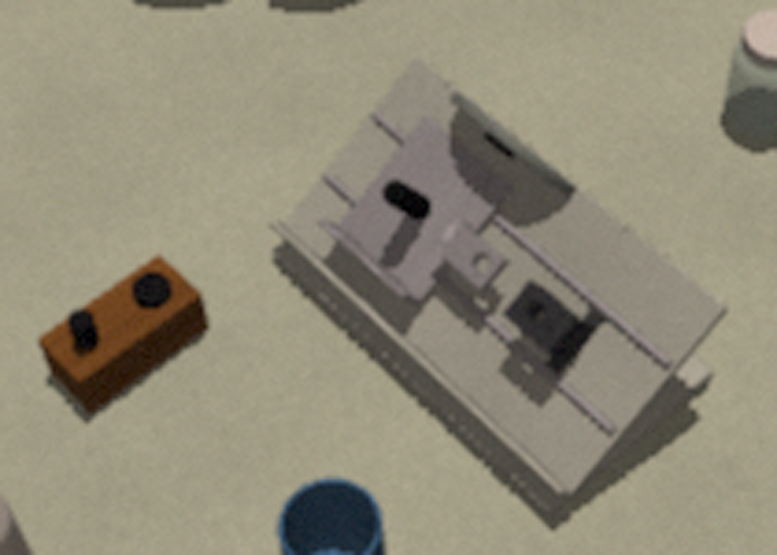

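Run:
```python
from h import *
from scipy.optimize import least_squares
pts=[]
# bed polygons between rails, top view (pixel from zoom/3.7 + offset)
for n,polys,off in (("top",[[(30,60),(105,60),(140,230),(85,250)],[(215,60),(260,50),(310,220),(270,230)]],(190,140)),("scene",[[(590,240),(700,310),(650,340),(560,270)],[(430,330),(470,300),(600,420),(560,470)]],(160,130))):
    z=np.load(f"pics/{n}0.npz"); X=cloud(z["d"],eyes.get_calibration(n))
    for p in polys:
        m=np.zeros(z["d"].shape,np.uint8); cv2.fillPoly(m,[np.round(np.array(p)/3.7+np.array(off)).astype(int)],1)
        P=X[(m>0)&(z["d"]>0)]; c=np.median(P,0); 
        u,s,vt=np.linalg.svd(P-P.mean(0)); nn=vt[2]*np.sign(vt[2,2]); print(n,len(P),c.round(4),nn.round(3),np.degrees(np.arccos(nn[2])).round(2),np.degrees(np.arctan2(nn[1],nn[0])).round(1), s[2]/len(P)**.5); pts.append(P)
for g in (pts[:2],pts[2:],pts):
    P=np.vstack(g)
    f=lambda a:(P@np.array([np.sin(np.radians(32))*np.cos(a[0]),np.sin(np.radians(32))*np.sin(a[0]),np.cos(np.radians(32))])-a[1])
    r=least_squares(f,[-1.5,0.1],loss="soft_l1",f_scale=.002); print(np.degrees(r.x[0]),r.x[1],np.std(f(r.x)))
```

```text
top 961 [0.687  0.1141 0.1197] [ 0.136 -0.516  0.846] 32.27 -75.2 0.001985299582925741
top 615 [ 0.7087 -0.0014  0.0454] [ 0.141 -0.526  0.839] 32.97 -75.0 0.0020217443017210004
scene 456 [0.6945 0.1101 0.1151] [ 0.114 -0.462  0.879] 28.44 -76.2 0.0028124447918445976
scene 805 [0.6975 0.0084 0.0538] [ 0.141 -0.541  0.829] 34.02 -75.4 0.0027753253275518905
-75.107250076826 0.13578937814398614 0.0020056042685111194
-75.44644774897786 0.13367420402773997 0.0028507642234585017
-75.26006512362663 0.13483030680434843 0.0024188301849519243
```

```bash
cat >> h.py <<'E'
AZ=np.radians(-75.2); L=np.radians(32)
fz=np.array([np.sin(L)*np.cos(AZ),np.sin(L)*np.sin(AZ),np.cos(L)])
fx=np.array([-np.sin(AZ),np.cos(AZ),0.]); fy=np.cross(fz,fx); F=np.stack([fx,fy,fz],1)
def tool():
    s=manip.get_state(); q=s["ee_rot"]; return np.array(s["position"]),R.from_quat([q[1],q[2],q[3],q[0]]).as_matrix(),s
E
python3 - <<'E'
from h import *
p,T,s=tool(); c=eyes.get_calibration("wrist")
Rm=cv2.Rodrigues(np.array(c["rvec"]))[0]; t=np.array(c["tvec"]).ravel()
print(T.round(3)); print(c["camera_matrix"]); print("cam in tool",(T.T@(-Rm.T@t-p)).round(4)); print((T.T@Rm.T).round(3))
print(F.round(3))
# fork & handle dark pixels in fork frame
for n,rois in (("top",dict(fork=(236,262,165,196),handle=(255,280,230,250),lug=(246,268,200,228))),("scene",dict(fork=(295,325,202,234),handle=(262,278,176,192)))):
    z=np.load(f"pics/{n}0.npz"); X=cloud(z["d"],eyes.get_calibration(n)); g=z["im"].mean(-1)
    for k,(a,b,e,f) in rois.items():
        sub=X[e:f,a:b].reshape(-1,3); gg=g[e:f,a:b].ravel(); 
        Q=sub@F; Q[:,2]-=0.1348
        m=(gg<70)&(Q[:,2]>0.02) if k!="lug" else (Q[:,2]>0.01)
        print(n,k,m.sum(), np.percentile(Q[m],[5,50,95],axis=0).round(4).tolist())
E
```

```text
[[-0.964  0.266 -0.001]
 [ 0.266  0.964 -0.002]
 [ 0.    -0.002 -1.   ]]
[[327.69293074   0.         282.52291628]
 [  0.         327.69293074 205.67369622]
 [  0.           0.           1.        ]]
cam in tool [ 0.0844 -0.0007 -0.1417]
[[ 0.001 -0.948 -0.32 ]
 [ 1.     0.     0.001]
 [-0.001 -0.32   0.948]]
[[ 0.967 -0.217  0.135]
 [ 0.255  0.82  -0.512]
 [ 0.     0.53   0.848]]
top fork 371 [[0.6462, -0.0738, 0.0259], [0.6693, -0.0516, 0.0483], [0.6921, -0.0394, 0.0527]]
top handle 142 [[0.4979, -0.0625, 0.0256], [0.5053, -0.0499, 0.0577], [0.5145, -0.0462, 0.0724]]
top lug 378 [[0.5526, -0.0862, 0.0126], [0.5741, -0.0559, 0.0391], [0.6095, -0.0407, 0.0428]]
scene fork 225 [[0.6508, -0.0701, 0.0258], [0.6788, -0.055, 0.049], [0.6976, -0.0389, 0.0538]]
scene handle 71 [[0.5024, -0.0618, 0.026], [0.5154, -0.0528, 0.0612], [0.5199, -0.0456, 0.0727]]
```

```bash
cat >> h.py <<'E'
TF=np.stack([fy,fx,-fz],1)   # tool axes at fork: x=fy,y=fx,z=-fz
def plan(pt,Rt,n,dp=1,dr=0):
    p,T,s=tool(); w=R.from_matrix(T.T@Rt).as_rotvec(); out=[]
    pc,Rc=p.copy(),T.copy()
    for i in range(n):
        k=n-i
        d=Rc.T@(pt-pc)/k*100; w=np.degrees(R.from_matrix(Rc.T@Rt).as_rotvec())/k
        d=d.round(dp); w=w.round(dr); out+= (list(d)+list(w))
        pc=pc+Rc@d/100; Rc=Rc@R.from_rotvec(np.radians(w)).as_matrix()
    print("[%s]"%", ".join("%g"%(v+0) for v in out)); print("end err mm",((pt-pc)*1000).round(2), "deg",np.degrees(np.linalg.norm(R.from_matrix(Rc.T@Rt).as_rotvec())).round(2))
E
python3 - <<'E'
from h import *
print(F@[0.59,-0.052,0.305]); plan(F@[0.59,-0.052,0.305],TF,18)
E
```

```text
[ 0.62297709 -0.04818566  0.23109887]
[-3.4, -2.5, 0, -1, 2, 3, -3.5, -2.3, -0.2, -1, 2, 3, -3.6, -2.2, -0.3, -1, 2, 3, -3.7, -2, -0.5, -1, 2, 3, -3.8, -1.7, -0.7, -1, 2, 3, -3.9, -1.5, -0.8, -1, 1, 3, -3.9, -1.3, -0.9, -1, 1, 3, -4, -1.1, -1, -1, 2, 3, -4, -0.9, -1.2, -1, 1, 3, -4, -0.6, -1.2, -1, 2, 3, -4, -0.4, -1.4, -1, 1, 3, -4, -0.2, -1.5, -1, 2, 4, -3.9, 0.1, -1.6, -1, 1, 3, -3.9, 0.4, -1.7, -1, 2, 4, -3.8, 0.7, -1.8, -1, 1, 3, -3.8, 0.9, -1.8, -1, 2, 4, -3.6, 1.2, -1.9, -1, 1, 3, -3.5, 1.4, -2, -1, 2, 4]
end err mm [0.13 0.19 0.38] deg 0.24
```

Emit:
servo_tool(deltas=[-3.4,-2.5,0,-1,2,3,-3.5,-2.3,-0.2,-1,2,3,-3.6,-2.2,-0.3,-1,2,3,-3.7,-2,-0.5,-1,2,3,-3.8,-1.7,-0.7,-1,2,3,-3.9,-1.5,-0.8,-1,1,3,-3.9,-1.3,-0.9,-1,1,3,-4,-1.1,-1,-1,2,3,-4,-0.9,-1.2,-1,1,3,-4,-0.6,-1.2,-1,2,3,-4,-0.4,-1.4,-1,1,3,-4,-0.2,-1.5,-1,2,4,-3.9,0.1,-1.6,-1,1,3,-3.9,0.4,-1.7,-1,2,4,-3.8,0.7,-1.8,-1,1,3,-3.8,0.9,-1.8,-1,2,4,-3.6,1.2,-1.9,-1,1,3,-3.5,1.4,-2,-1,2,4], jaw=5)

```text
clock: 1.9
position: [0.6264, -0.0735, 0.2151]
ee_rot: [-0.23, 0.599, 0.747, 0.174]
contact_force: [1.1, 1.2, 0.5]
width: 0.0499
```

```bash
cat > look.py <<'E'
import sys
from h import *
n=sys.argv[1]; p,T,s=tool()
c=eyes.get_calibration("wrist"); im,d=eyes.get_image("wrist")
np.savez(f"pics/{n}.npz",im=im,d=d,rvec=c["rvec"],tvec=c["tvec"],K=c["camera_matrix"])
cv2.imwrite(f"pics/{n}.png",cv2.resize(im[...,::-1],(784,588),interpolation=cv2.INTER_CUBIC))
print("clk",s["clock"],"p",p.round(4),"fork frame",(F.T@p-[0,0,.1348]).round(4),"ang",np.degrees(R.from_matrix(T.T@TF).as_rotvec()).round(2),"w",s["width"],"f",s["contact_force"].round(1),"q",s["qpos"].round(2))
E
python3 look.py w1
```

```text
clk 1.9 p [ 0.6264 -0.0735  0.2151] fork frame [ 0.5868 -0.082   0.17  ] ang [ 0.27 -1.54 -2.1 ] w 0.04985298244578827 f [1.1 1.2 0.5] q [-0.47  0.55  1.25  0.43  1.74 -0.71]
```

View pics/w1.png

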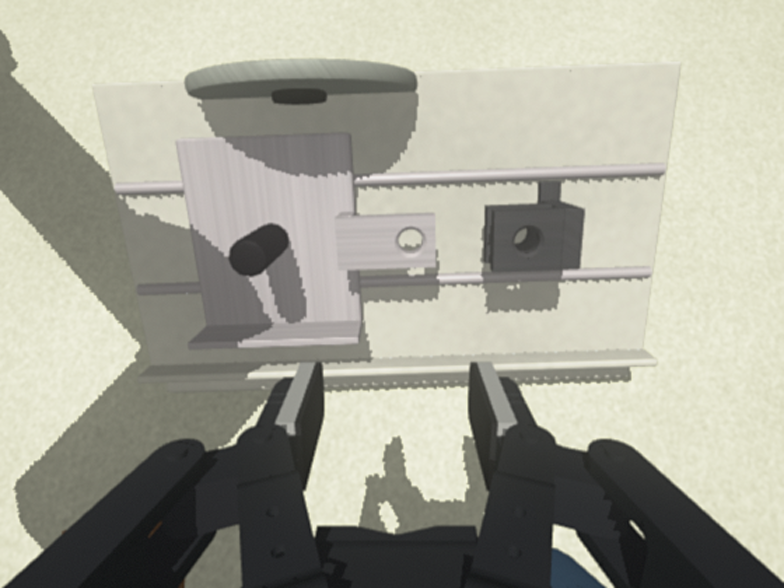

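The wrist view shows the fork hole at about (527,238), the lug hole at (411,240) and the post top at (248,258), all in the 784-wide picture. I'll compute positions from these.

```bash
cat >> h.py <<'E'
def load(n):
    z=np.load(f"pics/{n}.npz"); c=dict(rvec=z["rvec"],tvec=z["tvec"],camera_matrix=z["K"]); return z["im"],z["d"],c
def ray(uv,c,zf):
    "intersect pixel ray with fork-frame plane fz.p = zf ; returns fork-frame coords"
    K=c["camera_matrix"]; Rm=cv2.Rodrigues(np.array(c["rvec"]))[0]; t=np.array(c["tvec"]).ravel()
    o=-Rm.T@t; d=Rm.T@np.array([(uv[0]-K[0,2])/K[0,0],(uv[1]-K[1,2])/K[1,1],1]); s=(zf-fz@o)/(fz@d); return F.T@(o+s*d)
E
python3 - <<'E'
from h import *
im,d,c=load("w1"); X=cloud(d,c); s=1/1.4
def reg(poly):
    m=np.zeros(d.shape,np.uint8); cv2.fillPoly(m,[np.round(np.array(poly)*s).astype(int)],1); return X[(m>0)&(d>0)]
beds=[reg([(370,80),(670,75),(655,155),(425,165)]),reg([(450,290),(640,285),(635,350),(450,350)]),reg([(590,190),(650,185),(645,260),(590,260)])]
A=np.vstack(beds); nn=np.linalg.svd(A-A.mean(0),full_matrices=False)[2][2]; nn*=np.sign(nn[2]); print("bed n",nn.round(4),np.degrees(np.arccos(nn[2])),np.degrees(np.arctan2(nn[1],nn[0])),"fz h",(A@fz).mean(),[ (b@fz).mean().round(4) for b in beds])
hb=(A@fz).mean()
print("fork top", np.median(reg([(492,210),(515,210),(515,265),(492,265)])@fz)-hb, np.median(reg([(550,215),(570,215),(570,262),(550,262)])@fz)-hb)
print("post top", np.median(reg([(240,250),(256,250),(256,268),(240,268)])@fz)-hb,"lug",np.median(reg([(350,225),(390,225),(390,260),(350,260)])@fz)-hb)
print("hole",ray((527*s,238*s),c,hb+.05),"post",ray((248*s,258*s),c,hb+.07),"lughole",ray((411*s,240*s),c,hb+.041))
# rails upper
for a,b in (((360,181),(660,170)),((370,286),(645,272))):
    q=ray((a[0]*s,a[1]*s),c,hb+.004)-ray((b[0]*s,b[1]*s),c,hb+.004); print("rail ang in fork frame",np.degrees(np.arctan2(q[1],q[0]))+180)
crop(im,335,430,130,205,8,"pics/w1f.png"); crop(im,150,225,140,205,8,"pics/w1h.png")
E
```

```text
bed n [ 0.1504 -0.5126  0.8453] 32.293101102911265 -73.64620525293137 fz h 0.1362337377531583 [np.float64(0.1366), np.float64(0.1358), np.float64(0.1358)]
fork top 0.04945485012064191 0.049558523387749326
post top 0.06949138470147964 lug 0.03957312698888035
hole [ 0.66244037 -0.056845    0.18623374] post [ 0.50613259 -0.05820716  0.20623374] lughole [ 0.59547585 -0.05732194  0.17723374]
rail ang in fork frame 359.9621849506991
rail ang in fork frame 0.9098443110864025
```

View pics/w1f.png

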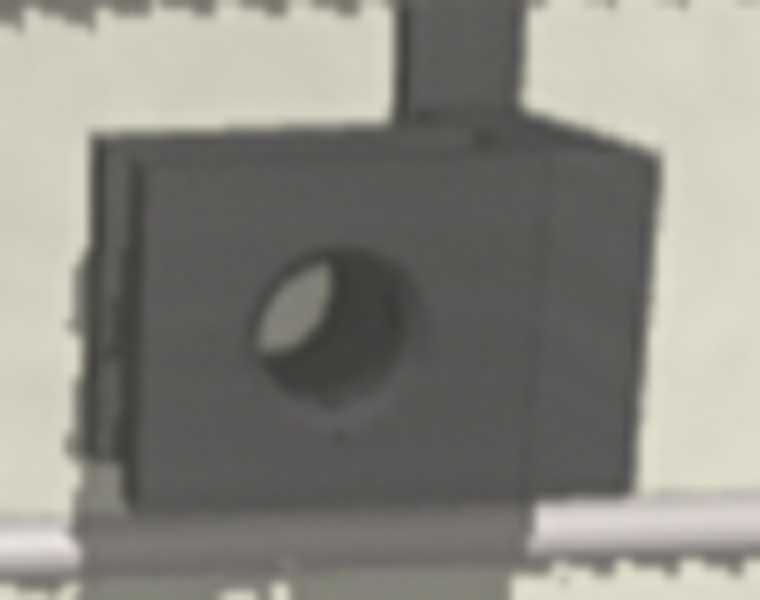

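View pics/w1h.png

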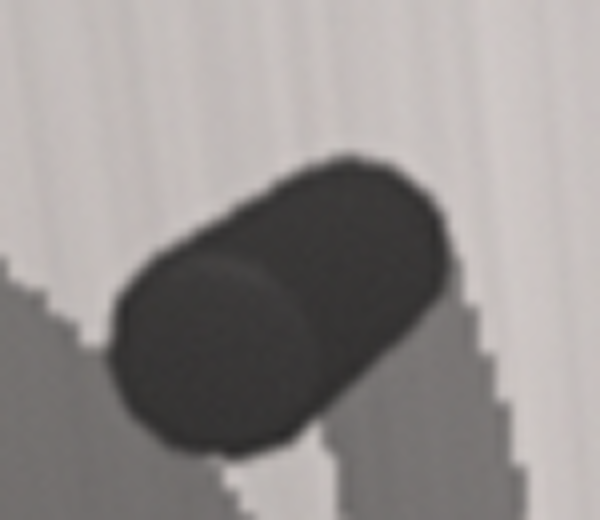

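Run:
```python
from h import *
plan(F@[0.506,-0.058,0.23],TF,6)
```

```text
[0.5, -1.4, 1.3, 0, 0, 0, 0.5, -1.4, 1.3, 0, 0, -1, 0.5, -1.4, 1.2, 0, 0, 0, 0.5, -1.4, 1.3, 0, 0, -1, 0.5, -1.4, 1.2, 0, -1, 0, 0.5, -1.4, 1.2, 1, 0, -1]
end err mm [-0.5   0.39 -0.24] deg 0.63
```

Emit:
servo_tool(deltas=[0.5,-1.4,1.3,0,0,0,0.5,-1.4,1.3,0,0,-1,0.5,-1.4,1.2,0,0,0,0.5,-1.4,1.3,0,0,-1,0.5,-1.4,1.2,0,-1,0,0.5,-1.4,1.2,1,0,-1,0,0,0,0,0,0])

```text
clock: 2.65
position: [0.5302, -0.04, 0.155]
ee_rot: [-0.224, 0.585, 0.762, 0.165]
contact_force: [-0.1, 0.0, 0.4]
width: 0.05
```

```bash
python3 look.py w2;  python3 - <<'E'
from h import *
plan(F@[0.506,-0.058,0.166],TF,6)
E
```

```text
clk 2.65 p [ 0.5302 -0.04    0.155 ] fork frame [ 0.5024 -0.0655  0.0889] ang [-0.67 -0.31 -0.01] w 0.04997331444356007 f [-0.1  0.   0.4] q [-0.48  0.45  1.58  0.4   1.53 -0.85]
[0.1, 0, 1, 0, 0, 0, 0.1, 0.1, 1, 0, 0, 0, 0.1, 0, 1, 0, 0, 0, 0.2, 0.1, 1, 0, 0, 0, 0.1, 0, 0.9, 0, 0, 0, 0.2, 0.1, 1, -1, 0, 0]
end err mm [-0.1  -0.27  0.23] deg 0.51
```

View pics/w2.png

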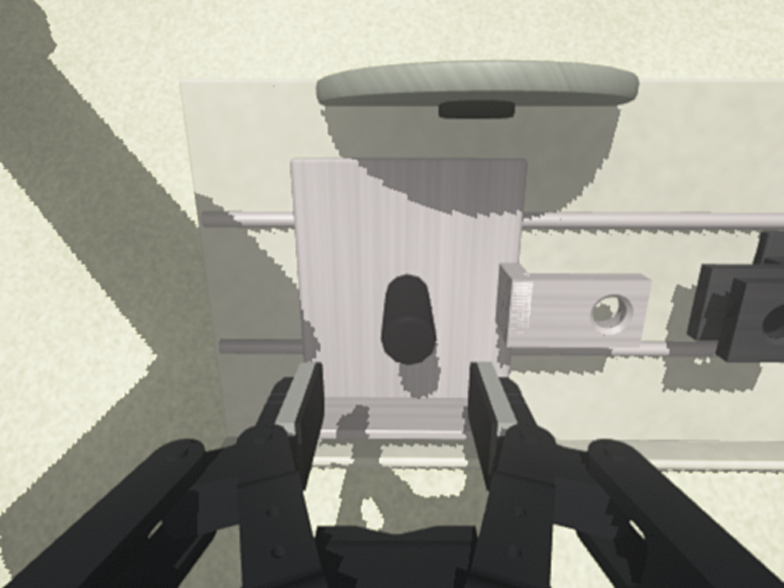

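The post, at (409,330), sits between the open fingers at (300–490) and needs a small +y correction, which the plan covers. Descending.

Emit:
servo_tool(deltas=[0.1,0.1,1,0,0,0,0.1,0.1,1,0,0,0,0.1,0,1,0,0,0,0.2,0.1,1,0,0,0,0.1,0,0.9,0,0,0,0.2,0.1,1,0,0,0,0,0,0,0,0,0])

```text
clock: 3.4
position: [0.5282, -0.0007, 0.1053]
ee_rot: [-0.221, 0.586, 0.762, 0.166]
contact_force: [-0.0, 0.5, -0.1]
width: 0.0504
```

Emit:
servo_tool(deltas=[0,0,0,0,0,0,0,0,0,0,0,0,0,0,0,0,0,0,0,0,0,0,0,0,0,0,0,0,0,0,0,0,0,0,0,0], jaw=1.5, grip_force=30)

```text
clock: 4.0
position: [0.5276, -0.0006, 0.1053]
ee_rot: [-0.222, 0.586, 0.762, 0.166]
contact_force: [-1.8, 1.7, -0.8]
width: 0.0213
```

```bash
python3 look.py w3
```

```text
clk 4.0 p [ 0.5276 -0.0006  0.1053] fork frame [ 0.5099 -0.059   0.0263] ang [-0.42 -0.14 -0.01] w 0.021341050268870124 f [-1.8  1.7 -0.8] q [-0.43  0.47  1.68  0.43  1.39 -0.85]
```

View pics/w3.png

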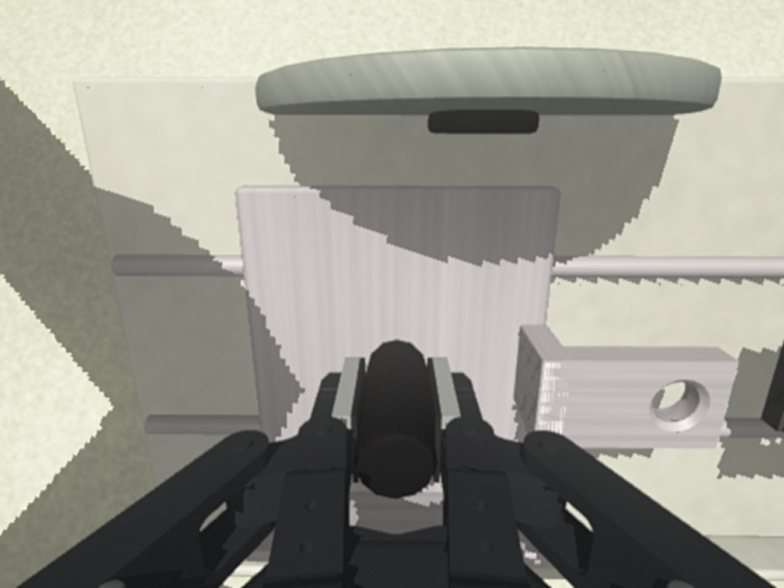

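The post is gripped between the pads (width 21 mm). Sliding along tool +y.

Emit:
servo_tool(deltas=[0,1,0,0,0,0,0,1,0,0,0,0,0,1,0,0,0,0,0,1,0,0,0,0,0,1,0,0,0,0,0,1,0,0,0,0,0,0.5,0,0,0,0])

```text
clock: 4.75
position: [0.5903, 0.0159, 0.1053]
ee_rot: [-0.225, 0.584, 0.763, 0.162]
contact_force: [-17.2, -10.2, 7.4]
width: 0.0212
```

```bash
python3 look.py w4
```

```text
clk 4.75 p [0.5903 0.0159 0.1053] fork frame [ 0.5747 -0.0591  0.0262] ang [-1.07 -0.16 -0.02] w 0.021217779676491744 f [-17.2 -10.2   7.4] q [-0.36  0.55  1.54  0.44  1.43 -0.77]
```

View pics/w4.png

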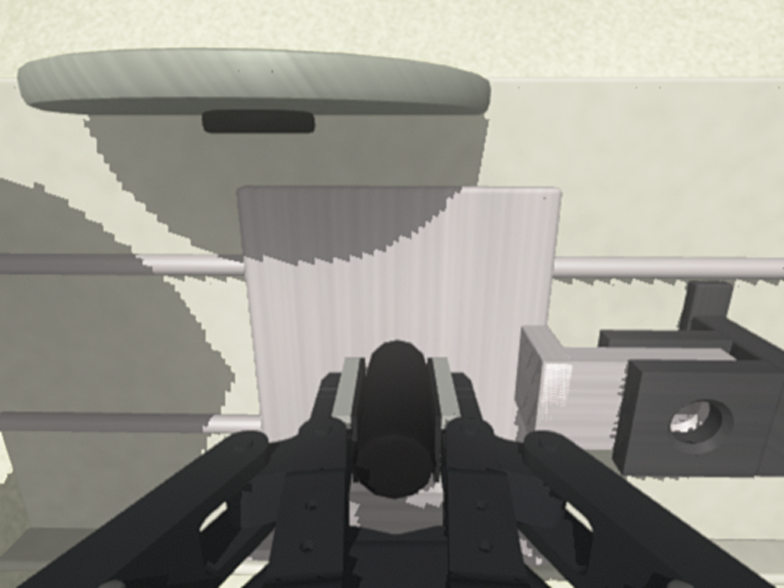

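Emit:
servo_tool(deltas=[0,0.2,0,0,0,0,0,0.2,0,0,0,0])

```text
clock: 5.0
position: [0.59, 0.0158, 0.1054]
ee_rot: [-0.229, 0.583, 0.763, 0.158]
contact_force: [-10.7, -4.2, 3.2]
width: 0.0211
```

```bash
python3 look.py w5
python3 - <<'E'
from h import *
im,d,c=load("w5"); crop(im,420,560,220,350,5,"pics/w5f.png")
E
```

```text
clk 5.0 p [0.59   0.0158 0.1054] fork frame [ 0.5745 -0.0591  0.0263] ang [-1.71 -0.22 -0.07] w 0.02109336317480211 f [-10.7  -4.2   3.2] q [-0.36  0.55  1.53  0.43  1.45 -0.76]
```

View pics/w5f.png

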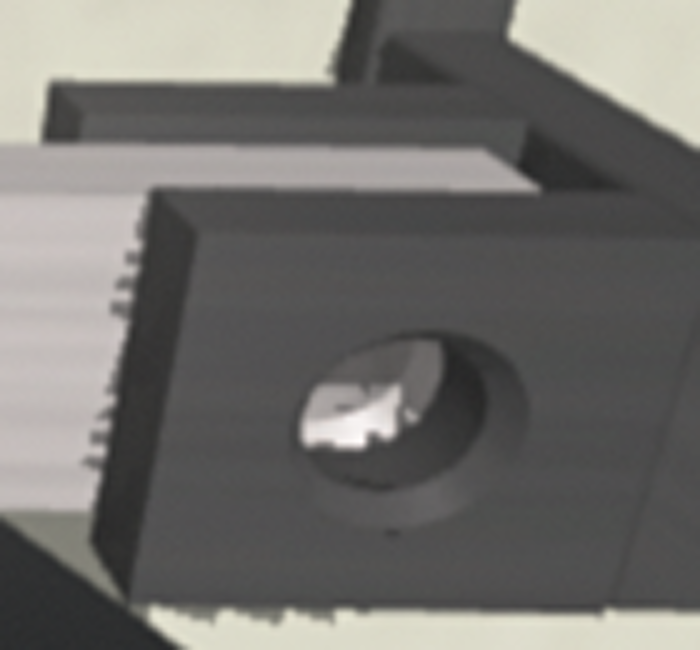

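The carriage is against the stop: no more movement under force, and the lug is inside the fork. Releasing and backing off.

Emit:
servo_tool(deltas=[0,0,0,0,0,0,0,0,0,0,0,0])

```text
clock: 5.25
position: [0.59, 0.0157, 0.1054]
ee_rot: [-0.229, 0.583, 0.763, 0.158]
contact_force: [-6.5, -1.6, -0.4]
width: 0.0214
```

Emit:
servo_tool(deltas=[0,0,0,0,0,0,0,0,0,0,0,0,0,0,0,0,0,0,0,0,0,0,0,0], jaw=4.6)

```text
clock: 5.65
position: [0.594, 0.0163, 0.1055]
ee_rot: [-0.227, 0.584, 0.763, 0.159]
contact_force: [0.0, -0.3, 0.3]
width: 0.046
```

```bash
python3 look.py w6
```

```text
clk 5.65 p [0.594  0.0163 0.1055] fork frame [ 0.5785 -0.0594  0.0267] ang [-1.44 -0.16 -0.03] w 0.045952939492799987 f [ 0.  -0.3  0.3] q [-0.36  0.56  1.52  0.44  1.44 -0.76]
```

Emit:
servo_tool(deltas=[0,0,-2,0,0,0,0,0,-3,0,0,0,0,0,-3,0,0,0,0,0,-3,0,0,0,0,2,-1,-1,0,0,0,2,-1,0,0,0,0,1,0,0,0,0,0,0,0,0,0,0])

```text
clock: 6.5
position: [0.665, -0.0378, 0.2181]
ee_rot: [-0.222, 0.586, 0.762, 0.166]
contact_force: [0.0, 0.2, -0.4]
width: 0.0462
```

```bash
python3 look.py w7
```

```text
clk 6.5 p [ 0.665  -0.0378  0.2181] fork frame [ 0.6333 -0.0595  0.1595] ang [-0.47 -0.21 -0.06] w 0.04615582557346196 f [ 0.   0.2 -0.4] q [-0.4   0.58  1.17  0.44  1.74 -0.66]
```

View pics/w7.png

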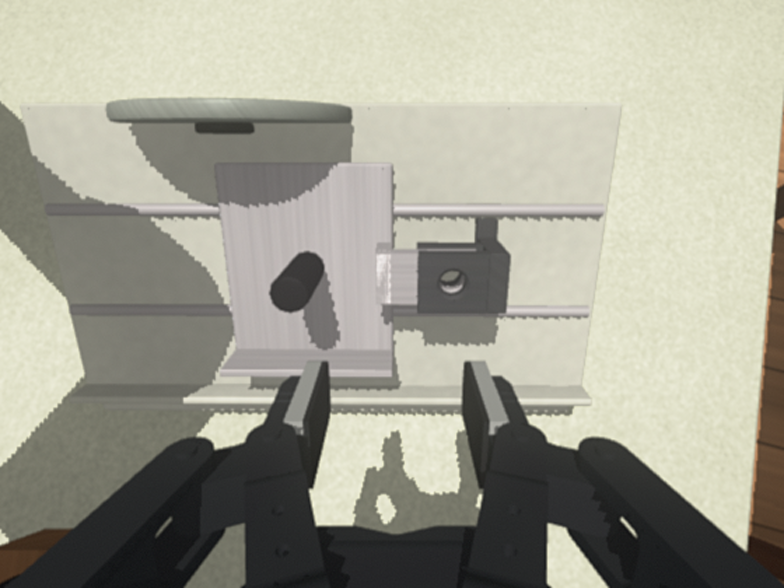

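Run:
```python
from h import *
im,d,c=load("w7"); crop(im,290,375,165,235,8,"pics/w7f.png"); crop(im,180,250,170,230,8,"pics/w7h.png")
```

```text
(no output)
```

View pics/w7f.png

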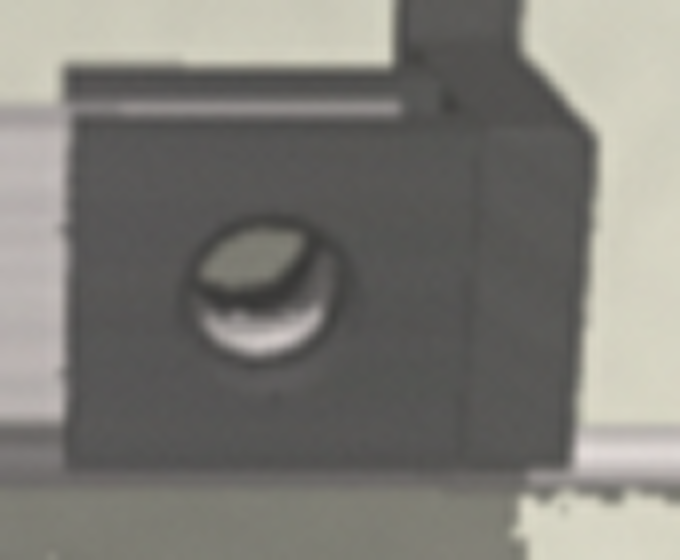

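View pics/w7h.png

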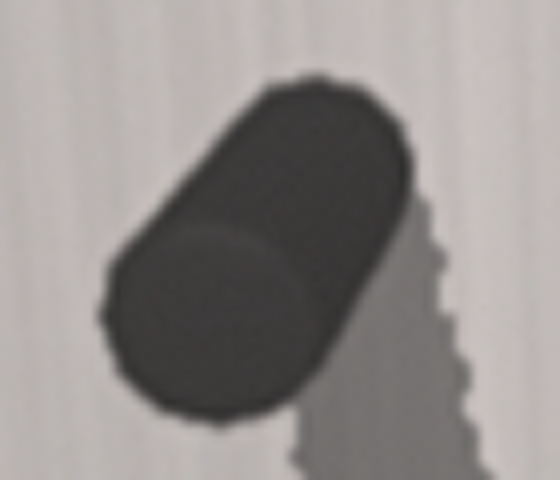

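Run:
```python
from h import *
im,d,c=load("w7"); X=cloud(d,c)
hb=.1362
print("hole",ray((322.9,201.3),c,hb+.05),"post",ray((206.06,210.1),c,hb+.07))
s=1/8
f=X[182:200,302:310].reshape(-1,3); print("fork top z", np.median(f@fz), "post",np.median(X[206:214,202:210].reshape(-1,3)@fz))
b=X[90:140,370:420].reshape(-1,3); print("bed",np.median(b@fz)); b=X[235:255,370:410].reshape(-1,3); print("bed",np.median(b@fz))
# edges of plate for yaw
a=ray((290+70/8-.5,165+468/8-.5),c,hb+.05); e=ray((290+465/8-.5,165+468/8-.5),c,hb+.05); g=ray((290+72/8-.5,165+122/8-.5),c,hb+.05); print(a,e,g)
```

```text
hole [ 0.66260546 -0.05726209  0.1862    ] post [ 0.57352043 -0.05798567  0.2062    ]
fork top z 0.18580665177598457 post 0.2059299417091145
bed 0.13591171870604446
bed 0.1357461201848489
[ 0.64316939 -0.0759407   0.1862    ] [ 0.6835006  -0.07582037  0.1862    ] [ 0.6428344  -0.03959482  0.1862    ]
```

```bash
cat >> h.py <<'E'
def TD(az): 
    y=np.array([np.cos(az),np.sin(az),0]); z=np.array([0,0,-1.]); return np.stack([np.cross(y,z),y,z],1)
E
python3 - <<'E'
from h import *
plan(np.array([0.480,-0.275,0.215]),TD(np.radians(14.8)),9)
E
```

```text
[-1.7, -2.7, -1, 0, -4, 0, -1.8, -2.7, -0.9, 0, -4, 0, -1.9, -2.6, -0.8, 0, -3, 0, -1.9, -2.7, -0.7, 0, -4, 0, -1.9, -2.6, -0.5, 0, -3, 0, -2, -2.7, -0.4, 0, -4, 0, -2, -2.6, -0.3, 0, -3, 0, -2, -2.7, -0.2, 0, -4, 0, -2, -2.6, -0.1, 0, -3, 0]
end err mm [-0.29 -0.4   0.17] deg 0.57
```

Emit:
servo_tool(deltas=[-1.7,-2.7,-1,0,-4,0,-1.8,-2.7,-0.9,0,-4,0,-1.9,-2.6,-0.8,0,-3,0,-1.9,-2.7,-0.7,0,-4,0,-1.9,-2.6,-0.5,0,-3,0,-2,-2.7,-0.4,0,-4,0,-2,-2.6,-0.3,0,-3,0,-2,-2.7,-0.2,0,-4,0,-2,-2.6,-0.1,0,-3,0,0,0,0,0,0,0])

```text
clock: 7.55
position: [0.4601, -0.2762, 0.2079]
ee_rot: [-0.009, 0.605, 0.796, -0.013]
contact_force: [-0.0, 0.2, 0.2]
width: 0.0458
```

```bash
python3 look.py w8
```

```text
clk 7.55 p [ 0.4601 -0.2762  0.2079] fork frame [ 0.3742 -0.216   0.2453] ang [-1.93 32.1   0.18] w 0.045839294521200336 f [-0.   0.2  0.2] q [-0.65  0.24  1.61 -0.03  1.31 -0.92]
```

View pics/w8.png

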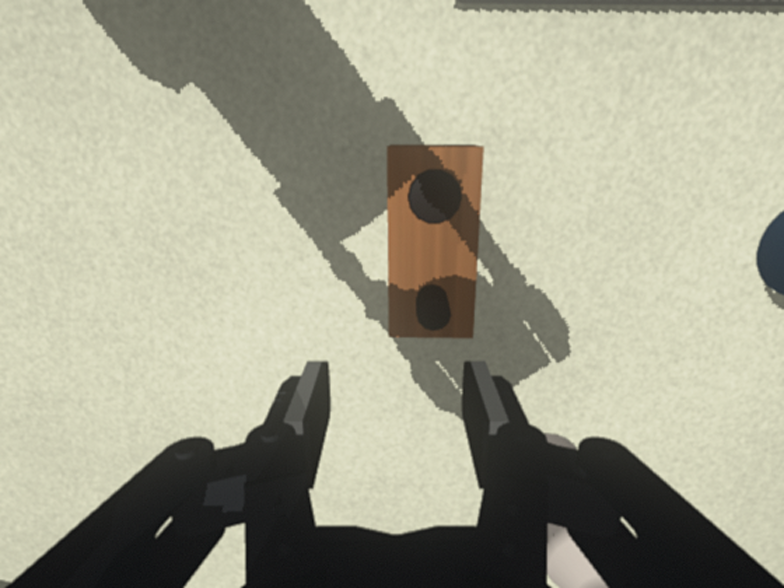

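The stand is nearly square to the tool. The thumbscrew is at (435,195) and the pin at (433,307), in the shadow. I'll enlarge the pin.

Run:
```python
from h import *
im,d,c=load("w8"); b=np.clip(im.astype(float)*2.5,0,255).astype(np.uint8); crop(b,270,350,95,250,5,"pics/w8z.png")
X=cloud(d,c)
m=(X[...,2]>.074)&(d>0); m[:,:270]=0;m[:,345:]=0;m[:190]=0;m[250:]=0
P=X[m]; print(m.sum(),np.median(P,0),P.min(0),P.max(0)); v,u=np.nonzero(m); print(u.min(),u.max(),v.min(),v.max())
st=(X[...,2]>.044)&(X[...,2]<.058); st[:,:260]=0; st[:,360:]=0; st[:95]=0;st[250:]=0
r=cv2.minAreaRect(X[st][:,:2].astype(np.float32)*1000); print(r, np.median(X[st][:,2]))
```

```text
500 [ 0.48301724 -0.29355666  0.08259495] [ 0.4731755  -0.30563095  0.07402148] [ 0.49393261 -0.28417649  0.08460901]
297 321 210 235
((474.441650390625, -261.54779052734375), (60.355281829833984, 130.15330505371094), 15.779343605041504) 0.050926978454030936
```

View pics/w8z.png

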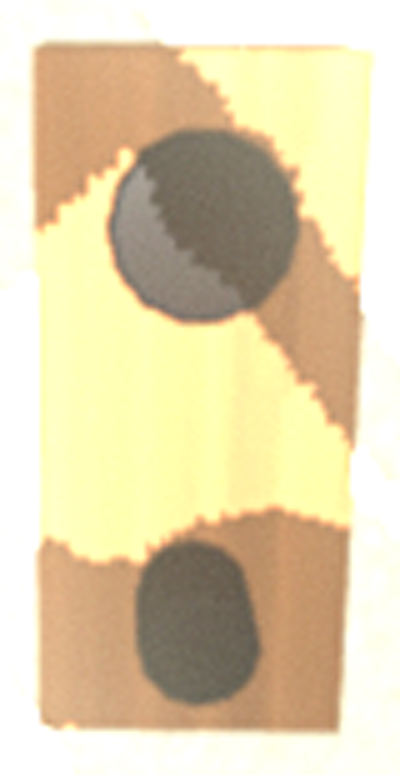

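Run:
```python
from h import *
plan(np.array([0.4835,-0.295,0.11]),TD(np.radians(15.2)),6)
```

```text
[-0.4, 0.3, 1.6, 0, 0, 0, -0.4, 0.3, 1.6, 0, 0, 0, -0.4, 0.3, 1.6, 0, 0, 0, -0.4, 0.3, 1.6, -1, 0, 0, -0.5, 0.3, 1.7, 0, 0, 0, -0.4, 0.3, 1.6, -1, 0, 0]
end err mm [ 0.5  -0.02 -0.3 ] deg 0.43
```

Emit:
servo_tool(deltas=[-0.4,0.3,1.6,-1,0,0,-0.4,0.3,1.6,-1,0,0,-0.4,0.3,1.6,0,0,0,-0.4,0.3,1.6,0,0,0,-0.5,0.3,1.6,0,0,0,-0.4,0.3,1.5,0,0,0,0,0,0,0,0,0])

```text
clock: 8.3
position: [0.4862, -0.2869, 0.1067]
ee_rot: [-0.003, 0.604, 0.797, 0.007]
contact_force: [-0.3, -0.4, 0.2]
width: 0.046
```

```bash
python3 look.py w9
python3 - <<'E'
from h import *
p,T,s=tool(); print("axis z",T[:,2])
plan(np.array([0.4835,-0.295,0.057]),TD(np.radians(15.2)),5)
E
```

```text
clk 8.3 p [ 0.4862 -0.2869  0.1067] fork frame [ 0.3968 -0.284   0.1685] ang [ 0.14 31.28  0.95] w 0.04596706630249053 f [-0.3 -0.4  0.2] q [-0.66  0.36  1.71  0.01  1.08 -0.95]
axis z [ 0.00429658  0.01322023 -0.99990338]
[-0.1, -0.1, 1, 0, 0, 0, -0.2, -0.1, 1, 0, 0, 0, -0.1, -0.1, 1, 0, 0, 0, -0.2, -0.1, 1, 0, 0, 0, -0.1, -0.1, 1.1, 0, -1, 0]
end err mm [-0.24 -0.57  0.44] deg 0.72
```

View pics/w9.png

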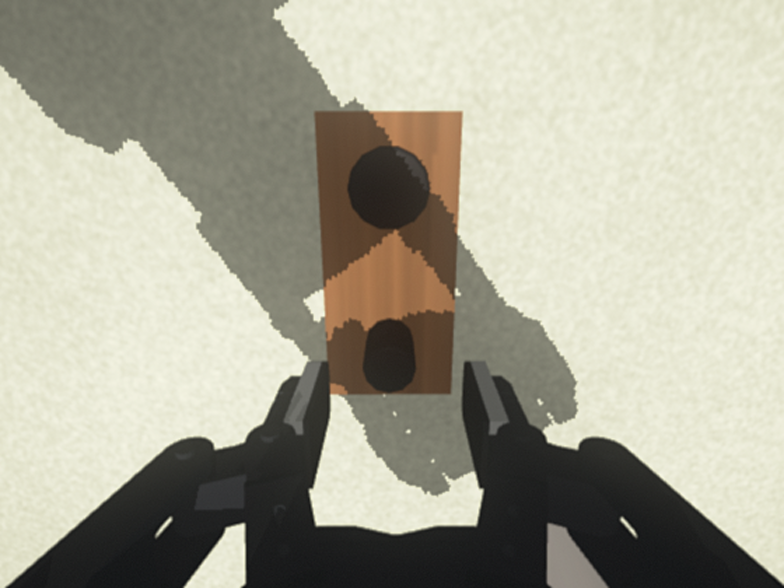

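Emit:
servo_tool(deltas=[-0.2,-0.1,1,0,0,0,-0.2,-0.1,1,0,-1,0,-0.2,-0.1,1,0,0,0,-0.2,-0.1,1,0,0,0,0,0,0,0,0,0])

```text
clock: 8.85
position: [0.4861, -0.2954, 0.067]
ee_rot: [0.006, 0.604, 0.797, 0.002]
contact_force: [0.4, -0.2, -0.3]
width: 0.0458
```

```bash
python3 look.py w10
python3 - <<'E'
from h import *
p,T,s=tool(); print("axis z",T[:,2])
plan(np.array([0.4835,-0.295,0.057]),TD(np.radians(15.2)),2)
E
```

```text
clk 8.85 p [ 0.4861 -0.2954  0.067 ] fork frame [ 0.3945 -0.3121  0.1392] ang [ 0.3  32.42  1.08] w 0.045832809678788174 f [ 0.4 -0.2 -0.3] q [-0.67  0.4   1.76  0.    0.97 -0.95]
axis z [ 0.01251082 -0.00509063 -0.99990878]
[0.1, -0.1, 0.5, 0, 0, 0, 0.1, -0.2, 0.6, 1, 0, 1]
end err mm [ 0.25 -0.41  0.45] deg 0.76
```

View pics/w10.png

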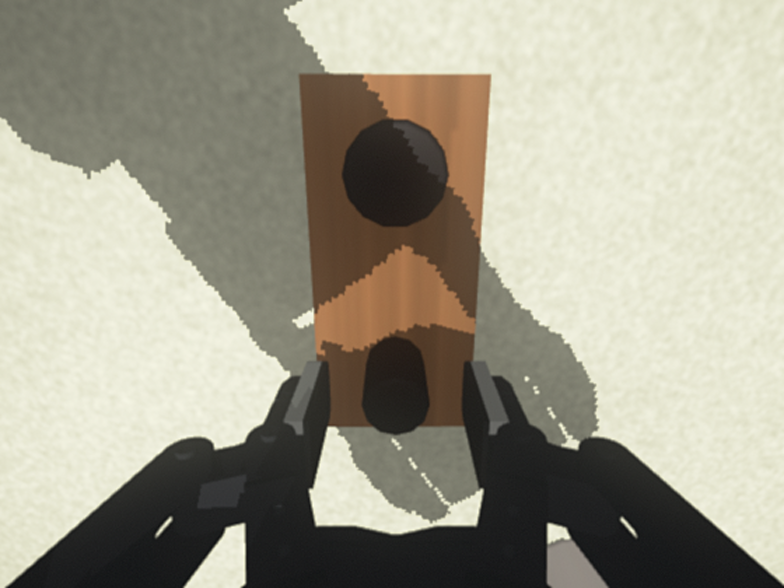

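Emit:
servo_tool(deltas=[0.1,0,0.5,0,0,0,0,0,0.5,0,0,0,0,0,0,0,0,0])

```text
clock: 9.2
position: [0.487, -0.2953, 0.0577]
ee_rot: [0.007, 0.604, 0.797, 0.002]
contact_force: [-0.4, -0.3, 0.5]
width: 0.0462
```

Emit:
servo_tool(deltas=[0,0,0,0,0,0,0,0,0,0,0,0,0,0,0,0,0,0,0,0,0,0,0,0,0,0,0,0,0,0,0,0,0,0,0,0], jaw=1.2, grip_force=70)

```text
clock: 9.8
position: [0.4872, -0.2954, 0.0583]
ee_rot: [0.008, 0.604, 0.797, 0.002]
contact_force: [0.1, -0.4, -0.1]
width: 0.0201
```

```bash
python3 look.py w11; python3 -c "
from h import *
p,T,s=tool(); print(T[:,2])"
```

```text
clk 9.8 p [ 0.4872 -0.2954  0.0583] fork frame [ 0.3955 -0.3169  0.1319] ang [ 0.43 32.58  1.11] w 0.020122613506237855 f [ 0.1 -0.4 -0.1] q [-0.67  0.41  1.78  0.    0.94 -0.95]
[ 0.01466007 -0.00659148 -0.99987081]
```

View pics/w11.png

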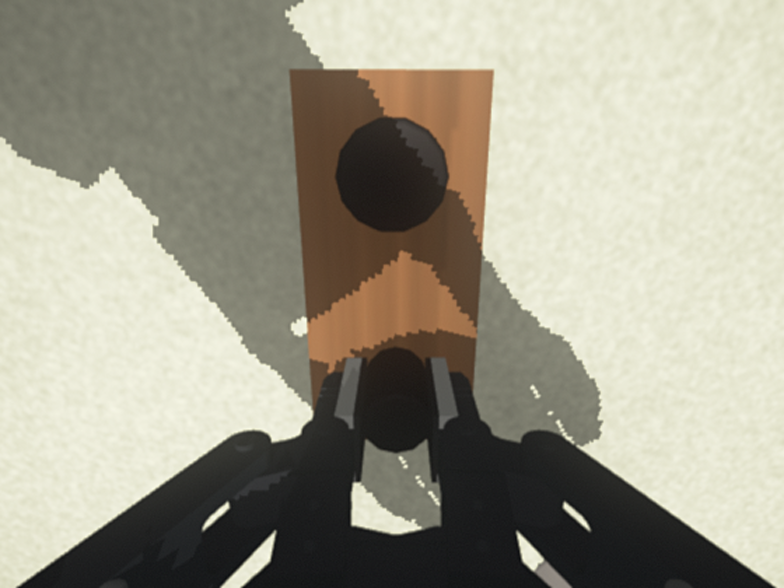

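Emit:
servo_tool(deltas=[0,0,-1,0,0,0,0,0,-1.5,0,0,0,0,0,-2,0,0,0,0,0,-2,0,0,0,0,0,-3,0,0,0,0,0,-3,0,0,0,0,0,-3,0,0,0,0,0,0,0,0,0])

```text
clock: 10.65
position: [0.485, -0.2945, 0.2232]
ee_rot: [0.009, 0.604, 0.797, 0.002]
contact_force: [0.3, -0.1, -0.3]
width: 0.02
```

```bash
python3 look.py w12
python3 - <<'E'
from h import *
print(F@[0.663,-0.0577,0.275])
plan(F@[0.663,-0.0577,0.275],TF,12)
im,d=eyes.get_image("scene"); crop(im,160,370,100,280,3.7,"pics/s12.png")
E
```

```text
clk 10.65 p [ 0.485  -0.2945  0.2232] fork frame [ 0.3937 -0.2283  0.271 ] ang [ 0.5  32.68  1.13] w 0.01997700657739609 f [ 0.3 -0.1 -0.3] q [-0.67  0.26  1.55  0.    1.32 -0.95]
[ 0.69072902 -0.01884147  0.20263688]
[1.7, 2.3, 0.2, 0, 3, 0, 1.7, 2.3, 0.3, 0, 3, 0, 1.7, 2.3, 0.3, 0, 3, 0, 1.7, 2.3, 0.4, 0, 3, 0, 1.7, 2.3, 0.5, 0, 3, 0, 1.6, 2.3, 0.6, 0, 3, 0, 1.6, 2.3, 0.7, 0, 2, 0, 1.6, 2.2, 0.8, 0, 3, 0, 1.6, 2.3, 0.8, 0, 2, 0, 1.5, 2.2, 0.9, 0, 3, 0, 1.5, 2.3, 1, 0, 2, 1, 1.4, 2.2, 1, 0, 3, 0]
end err mm [0.05 0.12 0.26] deg 0.52
```

View pics/w12.png

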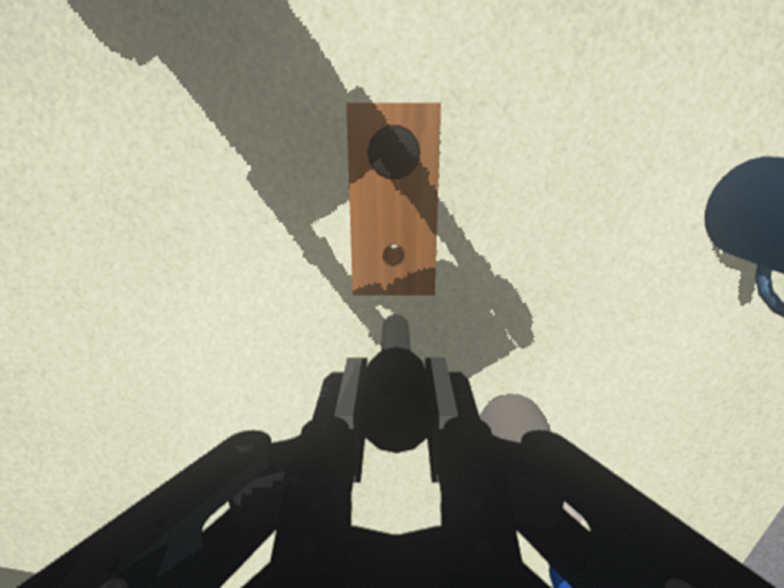

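View pics/s12.png

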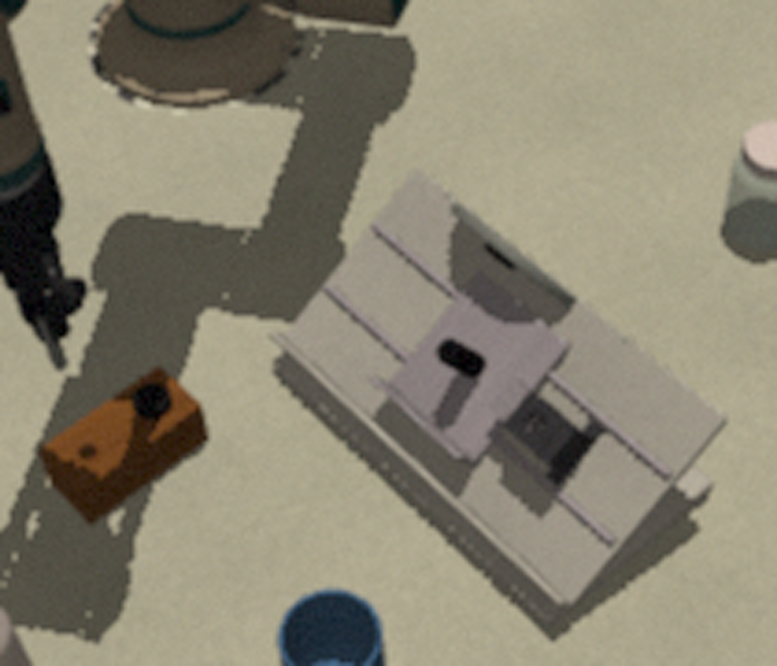

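The pin is held straight and clear of the stand; the thumbscrew has not moved. Moving above the fork.

Emit:
servo_tool(deltas=[1.7,2.3,0.1,0,3,0,1.7,2.3,0.2,0,3,0,1.7,2.3,0.2,0,3,0,1.7,2.3,0.3,0,3,0,1.7,2.3,0.4,0,3,0,1.6,2.3,0.5,0,3,0,1.6,2.3,0.6,0,2,0,1.6,2.2,0.7,0,3,0,1.6,2.3,0.7,0,2,0,1.5,2.2,0.8,0,3,0,1.5,2.3,0.9,0,2,1,1.4,2.2,0.9,0,3,0,0,0,0,0,0,0])

```text
clock: 12.05
position: [0.6872, -0.007, 0.189]
ee_rot: [-0.251, 0.587, 0.751, 0.172]
contact_force: [0.4, -0.3, -0.5]
width: 0.0203
```

```bash
python3 look.py w13
python3 - <<'E'
from h import *
plan(F@[0.663,-0.0577,0.26],TF,4)
E
```

```text
clk 12.05 p [ 0.6872 -0.007   0.189 ] fork frame [ 0.6626 -0.0544  0.1221] ang [-1.63 -3.36 -1.29] w 0.020315033184880024 f [ 0.4 -0.3 -0.5] q [-0.36  0.65  1.15  0.48  1.74 -0.62]
[-0.1, 0, -0.1, 0, -1, 0, -0.1, 0.1, -0.1, -1, -1, 0, 0, 0, 0, 0, -1, -1, -0.1, 0.1, -0.1, -1, 0, 0]
end err mm [-0.48  0.31 -0.29] deg 0.5
```

View pics/w13.png

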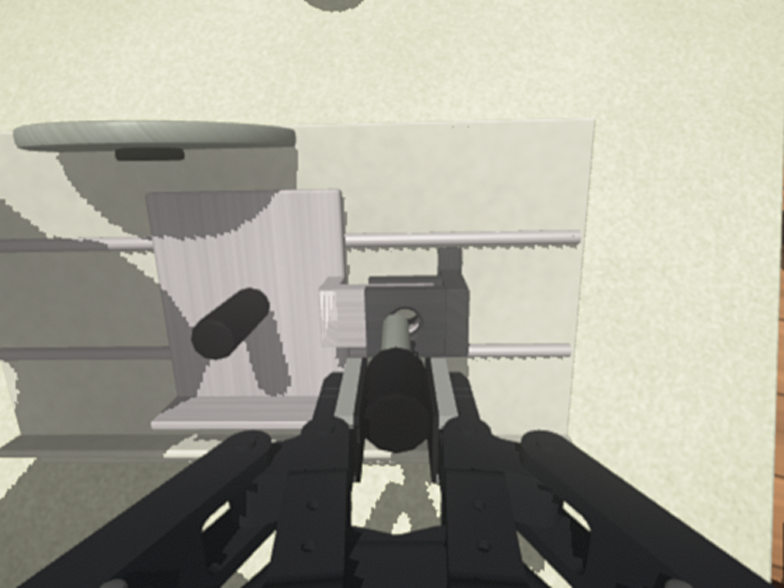

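Emit:
servo_tool(deltas=[-0.1,0,-0.1,-1,-1,0,-0.1,0,-0.1,0,-1,0,0,0,0,-1,-1,-1,0,0,0,0,0,0])

```text
clock: 12.5
position: [0.6841, -0.0132, 0.1891]
ee_rot: [-0.218, 0.59, 0.759, 0.169]
contact_force: [0.2, -0.1, -1.0]
width: 0.0199
```

```bash
python3 look.py w14
python3 - <<'E'
from h import *
im,d,c=load("w14"); crop(im,230,350,180,280,6,"pics/w14z.png")
p,T,s=tool()
for n,P in (("pin foot if on tool axis",p+T[:,2]*.052),("hole",F@[.663,-.0577,.186]),("head top",p-T[:,2]*.026)): print(n,proj(P,c),(proj(P,c)-[230,180])*6)
E
```

```text
clk 12.5 p [ 0.6841 -0.0132  0.1891] fork frame [ 0.658  -0.0588  0.1249] ang [ 0.24  0.06 -0.51] w 0.01993137648671635 f [ 0.2 -0.1 -1. ] q [-0.36  0.61  1.19  0.45  1.67 -0.64]
pin foot if on tool axis [[285.97905855 231.14793263]] [[335.8743513  306.88759578]]
hole [[292.12297744 217.03238988]] [[372.73786463 222.1943393 ]]
head top [[287.71611682 305.09620514]] [[346.29670092 750.57723081]]
```

View pics/w14z.png

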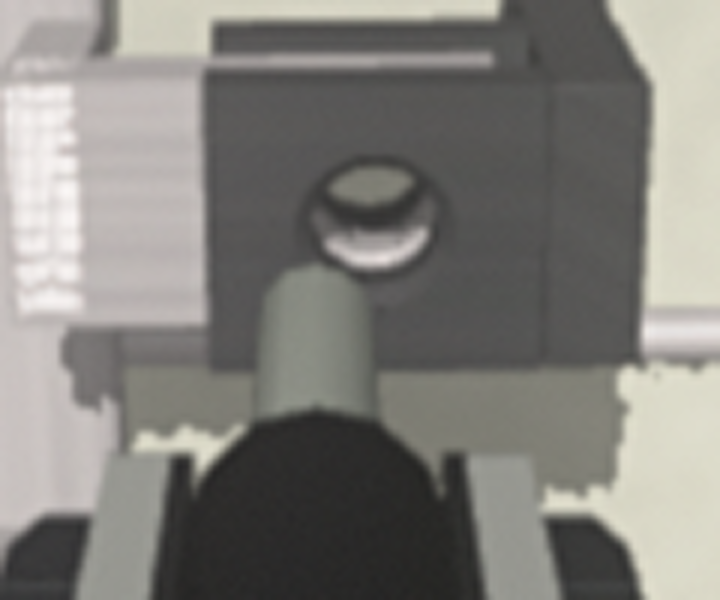

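Emit:
servo_tool(deltas=[0.1,0.3,0,0,0,0,0,0.3,0.5,0,0,0,0,0.1,0.5,0,0,0,0,0,0.3,0,0,0,0,0,0,0,0,0])

```text
clock: 13.05
position: [0.6895, -0.0044, 0.1783]
ee_rot: [-0.217, 0.591, 0.758, 0.168]
contact_force: [0.0, 0.3, -1.7]
width: 0.0198
```

```bash
cat > look2.py <<'E'
import sys
from h import *
n=sys.argv[1]
im,d,c=load(n); crop(im,230,350,180,280,6,f"pics/{n}z.png")
p,T,s=tool()
for k,P in (("foot",p+T[:,2]*.052),("hole",F@[.6645,-.0577,.187])): print(k,((proj(P,c)-[230,180])*6).round(1))
E
python3 look.py w15; python3 look2.py w15
```

```text
clk 13.05 p [ 0.6895 -0.0044  0.1783] fork frame [ 0.6655 -0.0585  0.112 ] ang [ 0.31  0.13 -0.6 ] w 0.019834962501191936 f [ 0.   0.3 -1.7] q [-0.34  0.62  1.2   0.45  1.65 -0.63]
foot [[334.7 305.8]]
hole [[321.3 269.8]]
```

View pics/w15z.png

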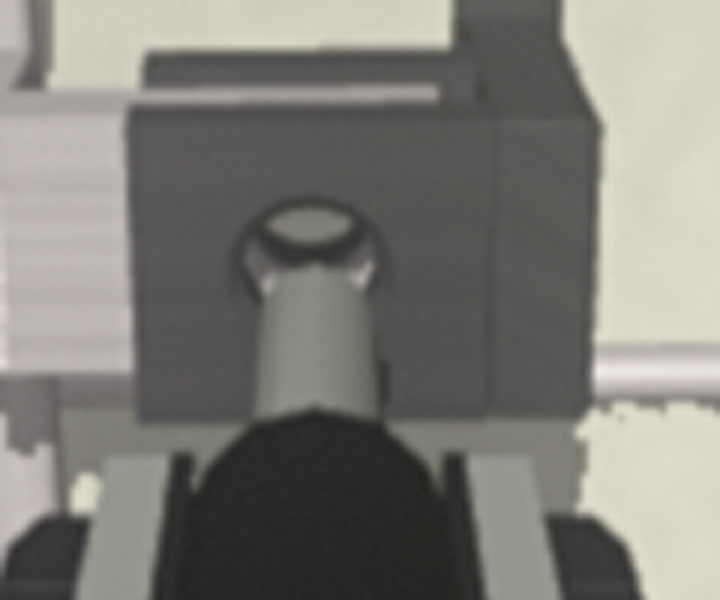

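Emit:
servo_tool(deltas=[0.1,-0.1,0,0,0,0,0,0,0.3,0,0,0,0,0,0.3,0,0,0,0,0,0,0,0,0])

```text
clock: 13.5
position: [0.6875, -0.0006, 0.1733]
ee_rot: [-0.217, 0.591, 0.758, 0.168]
contact_force: [0.3, -0.4, 0.0]
width: 0.0201
```

```bash
python3 look.py w16; python3 look2.py w16
```

```text
clk 13.5 p [ 6.875e-01 -6.000e-04  1.733e-01] fork frame [ 0.6645 -0.0576  0.1055] ang [ 0.3   0.13 -0.61] w 0.02005366214076854 f [ 0.3 -0.4  0. ] q [-0.34  0.62  1.22  0.46  1.63 -0.63]
foot [[335.1 305.8]]
hole [[331.2 300.1]]
```

View pics/w16z.png

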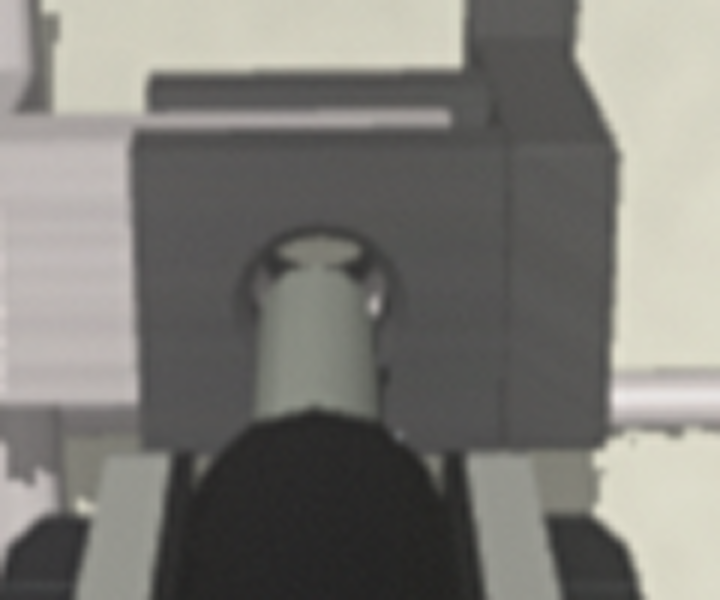

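Emit:
servo_tool(deltas=[0.05,0,0.3,0,0,0,0,0,0.3,0,0,0,0,0,0,0,0,0])

```text
clock: 13.85
position: [0.6868, 0.0029, 0.1683]
ee_rot: [-0.217, 0.591, 0.758, 0.168]
contact_force: [0.8, 0.2, -1.0]
width: 0.02
```

```bash
python3 look.py w17; python3 look2.py w17
```

```text
clk 13.85 p [0.6868 0.0029 0.1683] fork frame [ 0.6647 -0.0572  0.0994] ang [ 0.33  0.15 -0.61] w 0.02002251853937717 f [ 0.8  0.2 -1. ] q [-0.34  0.62  1.23  0.46  1.62 -0.64]
foot [[334.8 305.6]]
hole [[329.8 326.6]]
```

View pics/w17z.png

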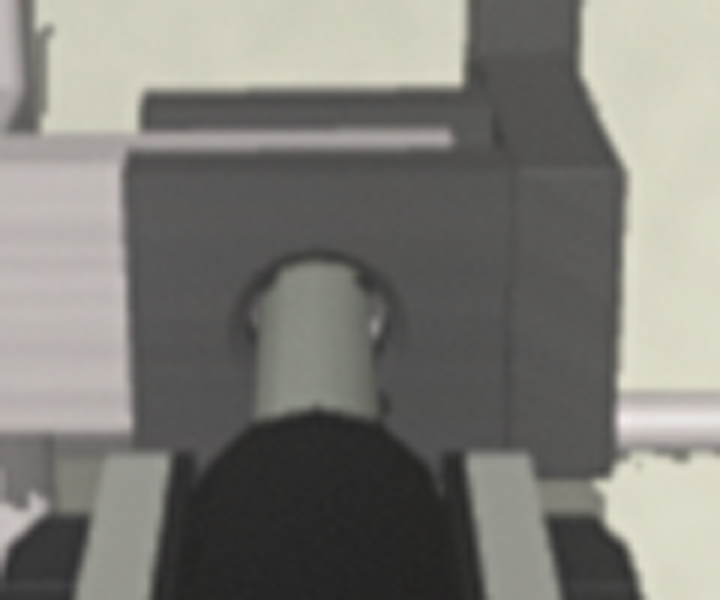

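The foot is in the mouth of the hole with no force. Continuing down.

Emit:
servo_tool(deltas=[0,0,0.3,0,0,0,0,0,0.3,0,0,0,0,0,0.3,0,0,0,0,0,0,0,0,0])

```text
clock: 14.3
position: [0.6857, 0.0076, 0.1601]
ee_rot: [-0.216, 0.591, 0.758, 0.168]
contact_force: [-0.3, -0.2, -0.5]
width: 0.0198
```

```bash
python3 look.py w18; python3 look2.py w18
```

```text
clk 14.3 p [0.6857 0.0076 0.1601] fork frame [ 0.6649 -0.0574  0.0899] ang [ 0.36  0.19 -0.6 ] w 0.019815332018736635 f [-0.3 -0.2 -0.5] q [-0.33  0.62  1.25  0.46  1.6  -0.64]
foot [[334.9 305.8]]
hole [[329.1 362.3]]
```

View pics/w18z.png

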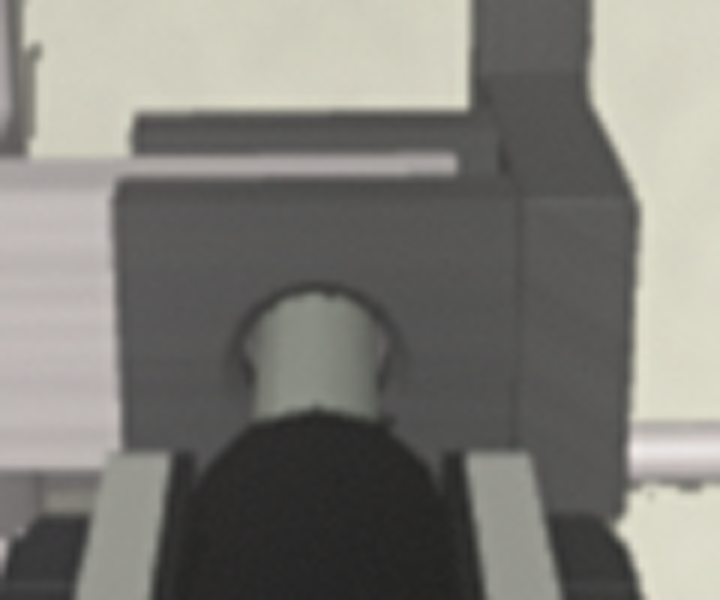

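Emit:
servo_tool(deltas=[0,0,0.3,0,0,0,0,0,0.3,0,0,0,0,0,0.3,0,0,0,0,0,0.3,0,0,0])

```text
clock: 14.75
position: [0.6844, 0.014, 0.1498]
ee_rot: [-0.216, 0.591, 0.758, 0.169]
contact_force: [-0.6, 0.2, -1.0]
width: 0.0201
```

Emit:
servo_tool(deltas=[0,0,0.3,0,0,0,0,0,0.3,0,0,0,0,0,0.3,0,0,0])

```text
clock: 15.05
position: [0.6831, 0.0191, 0.1413]
ee_rot: [-0.216, 0.591, 0.758, 0.169]
contact_force: [1.3, 0.3, -0.6]
width: 0.0199
```

```bash
python3 look.py w19; python3 look2.py w19
```

```text
clk 15.05 p [0.6831 0.0191 0.1413] fork frame [ 0.6653 -0.0575  0.0678] ang [ 0.4   0.21 -0.58] w 0.019928714683726673 f [ 1.3  0.3 -0.6] q [-0.32  0.62  1.28  0.46  1.55 -0.65]
foot [[331.8 302.4]]
hole [[327.6 467.1]]
```

View pics/w19z.png

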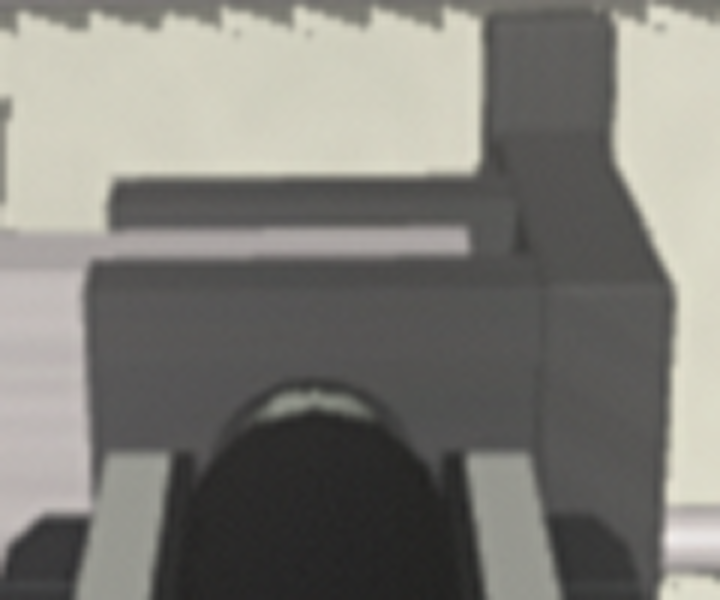

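Emit:
servo_tool(deltas=[0,-0.05,0.3,0,0,0,0,0,0.3,0,0,0,0,0,0.1,0,0,0,0,0,0,0,0,0])

```text
clock: 15.5
position: [0.6812, 0.0232, 0.1342]
ee_rot: [-0.216, 0.591, 0.758, 0.168]
contact_force: [-0.4, -0.8, -0.5]
width: 0.0199
```

Emit:
servo_tool(deltas=[0,0,0.1,0,0,0,0,0,0.1,0,0,0])

```text
clock: 15.7
position: [0.6812, 0.0239, 0.1332]
ee_rot: [-0.216, 0.591, 0.758, 0.169]
contact_force: [-1.6, -2.6, 4.6]
width: 0.0199
```

```bash
python3 look.py w20; python3 look2.py w20
```

```text
clk 15.7 p [0.6812 0.0239 0.1332] fork frame [ 0.6647 -0.0574  0.0582] ang [ 0.39  0.21 -0.57] w 0.019894448794597952 f [-1.6 -2.6  4.6] q [-0.31  0.63  1.3   0.46  1.53 -0.65]
foot [[334.3 305.2]]
hole [[336.  521.5]]
```

View pics/w20z.png

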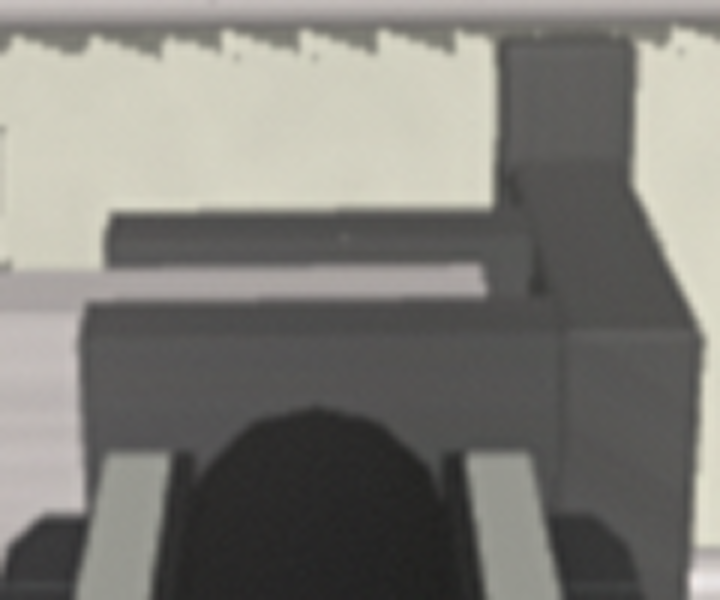

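Contact has started exactly at the predicted depth. Pressing gently to seat the pin.

Emit:
servo_tool(deltas=[0,0,0.2,0,0,0,0,0,0.2,0,0,0,0,0,0.2,0,0,0])

```text
clock: 16.05
position: [0.6812, 0.0239, 0.1332]
ee_rot: [-0.213, 0.591, 0.759, 0.169]
contact_force: [-0.7, -5.0, 7.0]
width: 0.0201
```

```bash
python3 look.py w21
```

```text
clk 16.05 p [0.6812 0.0239 0.1332] fork frame [ 0.6647 -0.0574  0.0581] ang [ 0.59  0.46 -0.44] w 0.020089453887629432 f [-0.7 -5.   7. ] q [-0.31  0.62  1.31  0.46  1.53 -0.65]
```

Emit:
servo_tool(deltas=[0,0,0,0,0,0,0,0,0,0,0,0,0,0,0,0,0,0,0,0,0,0,0,0], jaw=4.6)

```text
clock: 16.5
position: [0.6814, 0.0243, 0.1333]
ee_rot: [-0.213, 0.591, 0.759, 0.169]
contact_force: [0.1, -0.6, -0.1]
width: 0.0456
```

```bash
python3 look.py w22
```

```text
clk 16.5 p [0.6814 0.0243 0.1333] fork frame [ 0.665 -0.057  0.058] ang [ 0.65  0.43 -0.43] w 0.045626520166892344 f [ 0.1 -0.6 -0.1] q [-0.31  0.62  1.31  0.46  1.53 -0.65]
```

View pics/w22.png

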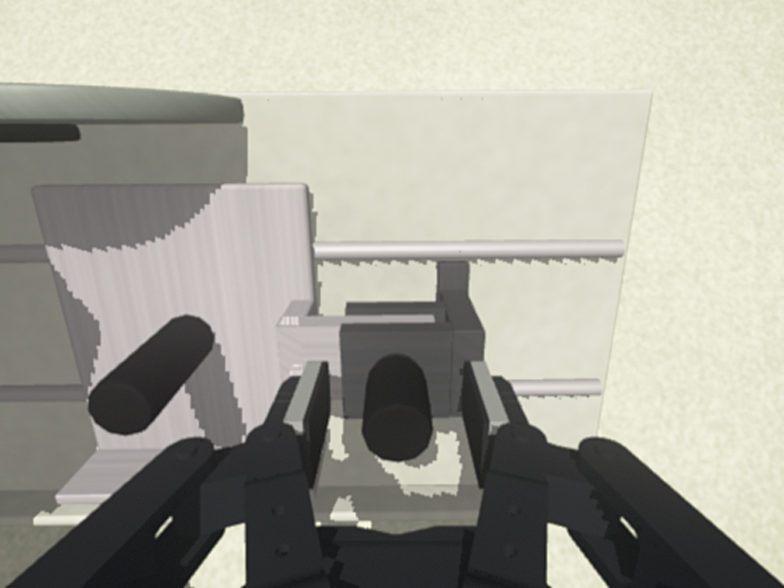

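Released and clear of the head on both sides. Retreating along the axis.

Emit:
servo_tool(deltas=[0,0,-1,0,0,0,0,0,-2,0,0,0,0,0,-3,0,0,0,0,0,-3,0,0,0,0,0,-3,0,0,0,0,0,-1,0,0,0,0,0,0,0,0,0])

```text
clock: 17.25
position: [0.6976, -0.0444, 0.2484]
ee_rot: [-0.214, 0.591, 0.759, 0.169]
contact_force: [0.5, 0.0, -1.3]
width: 0.0462
```

```bash
python3 look.py w23
python3 - <<'E'
from h import *
im,d,c=load("w23"); X=cloud(d,c)@F
np.set_printoptions(suppress=True)
m=(d>0)&(np.abs(X[...,0]-.664)<.03)&(np.abs(X[...,1]+.058)<.03)&(X[...,2]>.205)&(X[...,2]<.235)
v,u=np.nonzero(m); print("head pts",m.sum(),np.percentile(X[m],[1,50,99],axis=0).round(4)); print("bbox px",u.min(),u.max(),v.min(),v.max())
top=m&(X[...,2]>.214); P=X[top]; A=np.linalg.svd(P-P.mean(0),full_matrices=False)[2][2]; print("head top normal in fork frame",A.round(3),"mid",((P.min(0)+P.max(0))/2).round(4),"z",np.median(P[:,2]))
fk=(np.abs(X[...,0]-.676)<.004)&(np.abs(X[...,1]+.058)<.012)&(X[...,2]<.19)&(X[...,2]>.18); print("fork top", np.median(X[fk][:,2]))
crop(im,190,360,130,260,4.5,"pics/w23z.png")
s,_=eyes.get_image("scene"); crop(s,130,400,100,310,2.9,"pics/s23.png")
E
```

```text
clk 17.25 p [ 0.6976 -0.0444  0.2484] fork frame [ 0.6631 -0.0559  0.193 ] ang [ 0.47  0.36 -0.46] w 0.04617997491722408 f [ 0.5  0.  -1.3] q [-0.39  0.61  1.04  0.45  1.81 -0.6 ]
head pts 605 [[ 0.6526 -0.0693  0.2058]
 [ 0.663  -0.058   0.2175]
 [ 0.6729 -0.0493  0.2192]]
bbox px 271 297 190 218
head top normal in fork frame [0.002 0.049 0.999] mid [ 0.6631 -0.0594  0.217 ] z 0.21769353063505398
fork top 0.1857165321994728
```

View pics/w23z.png

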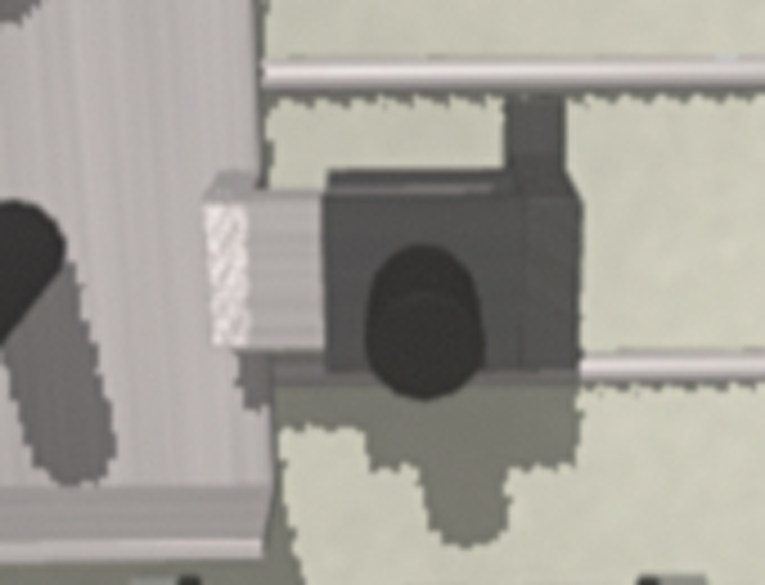

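View pics/s23.png

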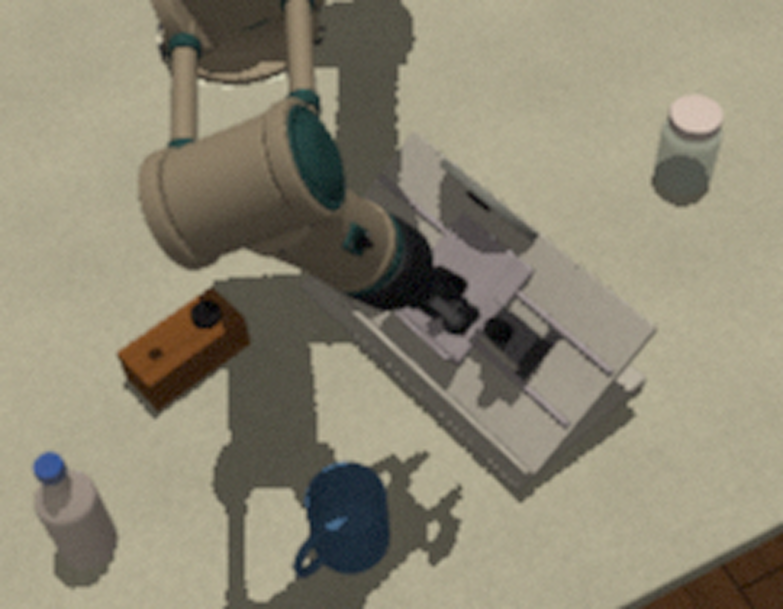

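Head top is 32.0 mm above the fork face, which equals the head height, so the pin is fully home. Handing in.

```bash
python3 -c "
from rig import manip
print(manip.sign_off(), manip.get_state()['clock'])"
```

```text
the job is handed in; nothing more can be done
the job is handed in; nothing more can be done
```

The carriage is at its stop and the lock pin is pushed fully home through fork and lug. I let go of the pin, backed the arm clear, and handed the job in at about 17.3 s of the 64 s allowed. The hand-in gives no verdict, so the checks below are my own.

**What I did**
- **Carriage:** I gripped the handle and slid the carriage about 65 mm. It then stopped moving and the force rose to about 20 N.
- **Pin:** I took the pin from the stand and lowered it into the fork while checking it against the hole in the wrist camera. It met resistance exactly at the expected depth.

**Last checks**
- **Seating:** the pin head's top measured 32.0 mm above the fork face, which is the full head height.
- **Alignment:** the head's top face was within about 3° of square to the fork. Its centre was within about 2 mm of the hole by depth measurement, and the fit in the 15 mm hole limits it to about 1.5 mm.
- **Carriage at the end:** the lug was still in the fork, though I did not re-measure the carriage's position after releasing it.
- **Surroundings:** in the last scene picture the gripper was clear of everything, and the thumbscrew, mug, bottle and jar looked undisturbed.

**One disagreement:** the wrist camera's calibration was off by 2–3 mm across the jaws compared with the gripper. I allowed for this by lining the pin up directly with the hole in the picture.

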